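# Square the ice mould into the packing corner

## Task

Without gripping or lifting it, gently push the green ice mould along the countertop into the wooden corner stop, ready to be wrapped: its long side flush against the long rail and its end flush against the short stop. Then take the hand away. Leave the vase on its turntable, the camping pot and the two chrome knobs where they stand.

Things in the scene. Friction and masses are not known exactly. Their poses are not given: they have to be found in the camera images.
- ice_mould: Loose green ice mould, stiff light-green lid on: a closed flat block, eight low darker fields on top; 96 mm along its x, 150 mm along its y, 34 mm high, square vertical sides; too wide to grip. 0.18 to 0.35 kg; slides flat on the counter at a push of 1 to 4 N. Origin at the centre of its underside, z up. Its axes start within 0.35 rad of the corner stop's.
- corner_stop: Fixed L of pale wooden strips, 24 mm high, 22 mm wide. Origin on the counter at the inner corner, z up. Long rail (far side from the robot): inner face at x = 0, from the origin 260 mm to -y. Short stop (left): inner face at y = 0, from the origin 110 mm to -x. The mould starts askew at negative x and y; home, its centre is 48 mm from the rail's face, 75 mm from the stop's.
- turntable: Black plastic turntable, fixed foot, turning plate 210 mm across, top 22 mm above the counter; origin at the centre of its underside. Left or right of the work.
- vase: Loose brown ceramic vase, 94 mm across and 165 mm high, standing on the turntable; origin at the centre of its underside. Leave alone.
- camping_pot: Loose aluminium camping pot with closed lid, 126 mm across, lid top 72 mm and black lid knob 86 mm above the counter; origin at the centre of its underside. Left or right of the work, on the other side from the turntable. Leave alone.
- knob_a: Loose chrome cabinet knob, 30 mm across, 28 mm high, standing to the right of the mould, beyond the open end of the long rail; origin at the centre of its underside. Leave alone.
- knob_b: Loose chrome cabinet knob, same as the other, standing to the left of the short stop; origin at the centre of its underside. Leave alone.
There are look-alikes about, which are no part of the job. What is meant by the ice_mould is not red, and is the larger of those in its own colour.

How it is judged (in metres and radians):
At the end, for the whole second after the job is handed in: The mould lies flat and still in the corner: its long side within 5 mm of the long rail and its end within 5 mm of the short stop (measured at its centre), its long side parallel to the rail within 0.05 rad; vase, pot and both knobs within 20 mm of where they started (x of ice_mould in the frame of corner_stop between -0.053 and -0.044 m and y of ice_mould in the frame of corner_stop between -0.08 and -0.071 m and angle between the y axis of ice_mould and the y axis of corner_stop, either way round below 0.05 rad and angle between ice_mould's own z axis and vertical below 0.05 rad and height (world z) of ice_mould below 0.004 m and linear speed of ice_mould below 0.01 m/s and distance of each of vase, camping_pot, knob_a, knob_b from where it was at the start of the episode below 0.02 m); the robot touches nothing.
It fails at once if the mould is lifted off the counter or tipped (height (world z) of ice_mould above 0.012 m or angle between ice_mould's own z axis and vertical above 0.25 rad).
It fails at once if the mould is knocked along, faster than 0.5 m/s (linear speed of ice_mould above 0.5 m/s).
It fails at once if the vase, the pot or a knob is moved more than 20 mm or tipped (distance of any of vase, camping_pot, knob_a, knob_b from where it was at the start of the episode above 0.02 m or angle between any of vase, camping_pot, knob_a, knob_b's own z axis and vertical above 0.4 rad).
It also fails if it takes over 48 s, if anything falls off the work surface, if the arm or the gripper's body presses on something with over 40 N, if the wrist force passes 120 N, or if a joint passes its speed limit or range.

## Robot

A 7-joint arm with a two-finger parallel gripper is mounted at the origin on the work surface. World frame = base frame: x ahead of the robot, y to its left, z up, the work surface at z = 0. Lengths are in mm, angles in rad, forces in N, time in s.
With the tool pointing down it reaches from about 400 to 875 mm from the base axis. Payload 6.5 kg.
Tool frame: the origin (TCP) lies at the very end of the fingers, on their centre line; the grasp point (between the pads) lies 19 mm behind it (ctrl.grip_point_offset is the distance from the TCP to the grasp point, in mm); z points along the fingers, y is the line along which they close (so a half turn about z gives the same grasp; the last joint's range is limited). The gripper opens to 88 mm and grips with 3 to 60 N. Pads are 18 mm wide; open, the fingers measure 123 mm over their backs; the gripper's body (75 mm by 187 mm) begins 45 mm behind the grasp point.
Start: joints at [1.139, 0.536, -0.004, 1.538, 0.003, 1.067, -0.071], TCP at [232.498, -606.988, 238.716] pointing down, gripper open.
Joint ranges: [-2.7, 2.7], [-0.37, 2.16], [-1.27, 1.26], [0.24, 2.4], [-1.31, 4.45], [0.19, 1.91], [-2.76, 2.76]. Speed limits (rad/s): [2.39, 2.39, 3.14, 3.14, 3.14, 3.14, 3.14].

## Interface

Orientations are given as a rotation vector (axis times angle).
In Python, from station import ctrl gives the robot as it stands. The module is installed in compiled form; this text tells all that it offers.
- The arm moves only by the shell command python3 -m crank 'ROWS' [OPENING]. ROWS is JSON, a list of rows, each an object with "dp": the shift along the tool's x, y, z in m, a list of three; "spin": the turn about the tool's z in degrees. In form: [{"dp": [tx, ty, tz], "spin": spin}, ...]. A call has exactly 10 rows; each row is the pose to reach, as a shift and turn from the pose commanded when the call began, along the tool's axes at that moment; what a row does not reach only later rows make up. A row lasts 1/8 s, in which the tool goes at most 62.5 mm and 10.7 degrees, less where a joint would pass 70% of its speed; a pose out of reach is approached as far as the arm can. A call with a gripper value outside its range is refused whole. OPENING is the opening, from 0 (shut) to 1 (fully open), set as the call begins (- or left out, the last holds). The fingers move at their own pace and stop on an object; the grip force is fixed at half the most. Time passes only in rows, so rows that repeat a pose let the fingers close, or fill a call up. It gives the time, the measured TCP pose, the force, the opening and the grip force at its end, in the units of the state.
- ctrl.read_state(): the state, without advancing time (a new reading comes with each control period).
- ctrl.grab_frame(name): name is "scene" or "top" or "wrist"; returns the picture (480x640x3 uint8, blue, green, red); there is no depth.
- ctrl.calibration(name): a dict with "intrinsics" (3x3 intrinsics, pixels), "extrinsics" (4x4, takes a point from camera to world coordinates); the wrist camera has in their place "T_tool_cam" (4x4, takes a point from camera to tool coordinates, whose origin is the TCP and whose axes are the flange's). Camera axes: x right, y down, z forward; pixel columns grow to the right and rows downward; lengths in mm; the calibration is good to about 2 mm. A picture is of the moment at which its call begins: read the wrist's pose just before it. calibration takes no time and is no camera call.
- ctrl.job_done(): hands the job in; it is judged then, once.
The state is a dict: "t": time; "q": joint angles; "joint_velocities": joint speeds; "effort": joint torques, N m; "position": TCP position; "eef_rot": TCP orientation; "contact_force": force on the tool from outside, world axes, zero at the start; "ft_torque": the same for the moment, N m; "grip_width": opening from 0.0 (shut) to 1.0 (fully open); "finger_force": force on a finger pad.
Only numpy, scipy, OpenCV 4.12 (cv2) and the standard library are available. Lean on these libraries where they do the work, as an engineer would, in place of code of your own. Each camera call takes 0.05 s, during which the arm holds its last target. There are 200 camera calls.

## Working session

There is one attempt and no reset: what is moved stays moved. The work goes in short steps, Python scripts to look and compute and a shell command to move; the robot and the scene stay as the last step left them, time stands still between calls to the robot, and variables do not carry over. Pictures are saved under pics/ and viewed, at most 10 in all, crops included, and the job is handed in when it is done.

```bash
mkdir -p pics; python3 - <<'E'
from station import ctrl
import cv2,numpy as np
s=ctrl.read_state();print(s)
for n in("scene","top"):
    cv2.imwrite(f"pics/{n}0.png",ctrl.grab_frame(n));c=ctrl.calibration(n);print(n,c)
E
```

```text
{'t': 0.0, 'q': array([ 1.13881967,  0.53717182, -0.00443396,  1.53884632,  0.00260025,
        1.06728736, -0.07120034]), 'joint_velocities': array([ 0.0025475 , -0.00039137, -0.00013689,  0.00077194, -0.0025725 ,
       -0.00214884, -0.0014426 ]), 'effort': array([ 4.11950145e-05, -5.70978069e+01,  9.90932174e-01, -2.51601756e+01,
       -5.62489894e-02,  1.80554087e-02,  1.73566295e-04]), 'position': array([ 232.25507159, -606.4444078 ,  237.84590425]), 'eef_rot': array([-3.08755622e+00, -5.71167222e-01,  6.83664136e-04]), 'contact_force': array([ 1.3649198 ,  0.84718849, -0.05854869]), 'ft_torque': array([ 0.04422885, -0.00025772, -0.02305588]), 'finger_force': 0.0, 'grip_width': 0.9996892874065995}
scene {'intrinsics': array([[484.20233296,   0.        , 319.22306172],
       [  0.        , 484.20233296, 232.69371919],
       [  0.        ,   0.        ,   1.        ]]), 'extrinsics': array([[ 1.12317982e-01,  7.82207178e-01, -6.12810413e-01,
         1.23592814e+03],
       [ 9.93666286e-01, -9.05632901e-02,  6.65252018e-02,
        -7.40275441e+01],
       [-3.46163680e-03, -6.16401023e-01, -7.87424787e-01,
         9.02394745e+02],
       [ 0.00000000e+00,  0.00000000e+00,  0.00000000e+00,
         1.00000000e+00]])}
top {'intrinsics': array([[492.74950801,   0.        , 317.61971704],
       [  0.        , 492.74950801, 238.81385036],
       [  0.        ,   0.        ,   1.        ]]), 'extrinsics': array([[-2.12706667e-02, -9.93776656e-01,  1.09341290e-01,
         4.31540613e+02],
       [-9.99475506e-01,  2.38079456e-02,  2.19520934e-02,
        -1.95908318e+01],
       [-2.44186695e-02, -1.08817005e-01, -9.93761837e-01,
         1.22781402e+03],
       [ 0.00000000e+00,  0.00000000e+00,  0.00000000e+00,
         1.00000000e+00]])}
```

View pics/top0.png

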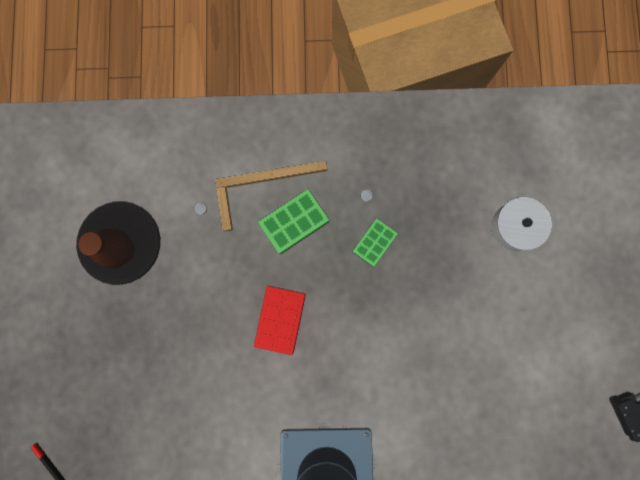

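View pics/scene0.png

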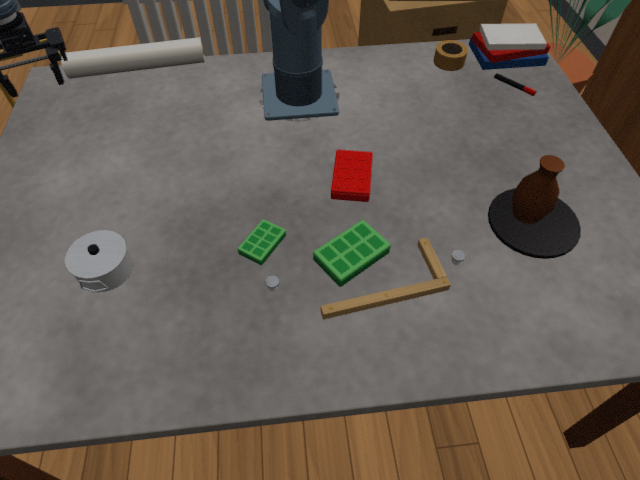

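The top view shows the mould's top face with corners near (310,191), (328,219), (281,252) and (260,223). The stop's corner is near (226,187), the knobs are at (200,209) and (366,196), the small green look-alike is at (375,243) and the red one at (280,320). I'll enlarge the work area.

```bash
python3 - <<'E'
import cv2
a=cv2.imread("pics/top0.png")[150:270,190:390];cv2.imwrite("pics/c0.png",cv2.resize(a,None,fx=4,fy=4,interpolation=cv2.INTER_CUBIC))
a=cv2.imread("pics/scene0.png")[210:330,230:480];cv2.imwrite("pics/c1.png",cv2.resize(a,None,fx=3.2,fy=3.2,interpolation=cv2.INTER_CUBIC))
E
```

```text
(no output)
```

View pics/c0.png

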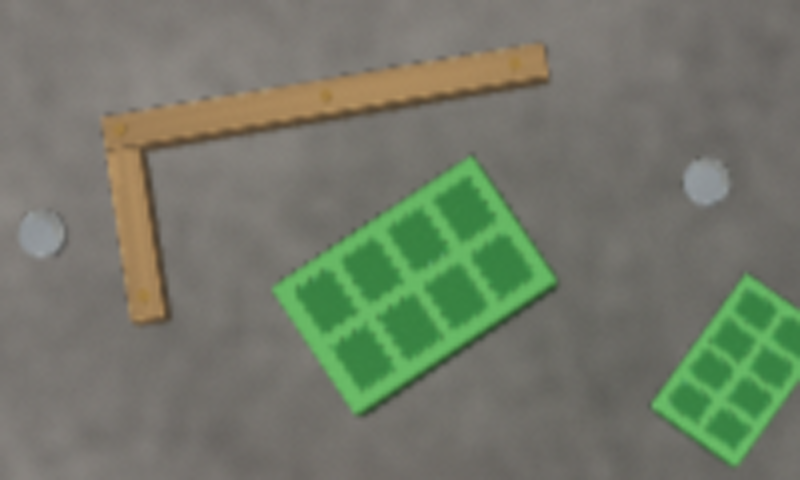

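View pics/c1.png

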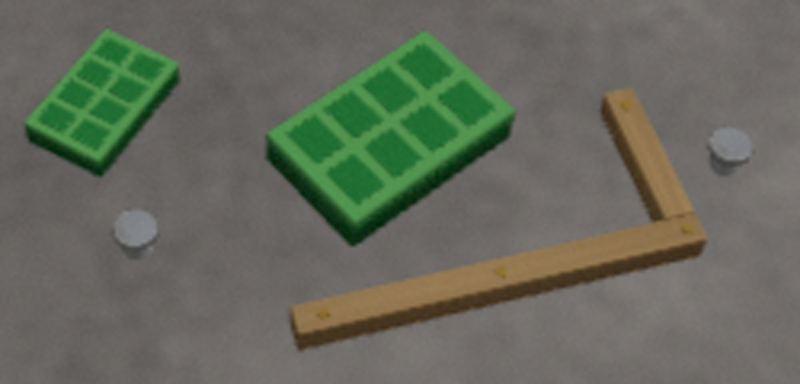

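In the enlarged top crop, the mould's top corners are (472,155), (556,281), (360,410) and (275,291). The inner edges of the stop run from corner (145,147) to (549,79) and (168,316). The scene crop shows the same points: mould (355,222), (268,138), (426,33), (515,112), and stop (661,218), (293,310), (603,98).

```bash
cat > h.py <<'E'
import numpy as np
from station import ctrl
def ray(n,p):
    c=ctrl.calibration(n);K,E=c["intrinsics"],c["extrinsics"]
    return E[:3,3],E[:3,:3]@np.linalg.inv(K)@np.array([p[0],p[1],1.])
def onz(n,p,z):
    o,d=ray(n,p);return (o+d*(z-o[2])/d[2])[:2]
def tri(a,b):
    o1,d1=ray("top",a);o2,d2=ray("scene",b)
    k=np.linalg.lstsq(np.c_[d1,-d2],o2-o1,rcond=None)[0]
    return (o1+k[0]*d1+o2+k[1]*d2)/2
T=lambda p,x0=190,y0=150,f=4:((p[0]+.5)/f-.5+x0,(p[1]+.5)/f-.5+y0)
S=lambda p:T(p,230,210,3.2)
def frame(cor,rail_end,stop_end):
    u=cor-rail_end; v=cor-stop_end # u=+y, v=+x
    th=np.arctan2(-u[0],u[1]); th2=np.arctan2(v[1],v[0]); return th,th2
E
python3 - <<'E'
from h import *
np.set_printoptions(precision=1,suppress=True)
mt=[(472,155),(556,281),(360,410),(275,291)];ms=[(355,222),(268,138),(426,33),(515,112)]
ct=[(145,147),(549,79),(168,316)];cs=[(661,218),(293,310),(603,98)]
for z,t,s in((34,mt,ms),(24,ct,cs)):
    a=np.array([onz("top",T(p),z) for p in t]);b=np.array([onz("scene",S(p),z) for p in s])
    print(a.tolist(),b.tolist(),[tri(T(p),S(q))[2] for p,q in zip(t,s)],sep="\n")
    if z==34:
        for m in(a,b,(a+b)/2):
            y=m[3]-m[0];y2=m[2]-m[1];print("mould",m.mean(0),np.arctan2(-y[0],y[1]),np.arctan2(-y2[0],y2[1]),np.linalg.norm(y),np.linalg.norm(m[1]-m[0]))
    else:
        for m in(a,b,(a+b)/2):print("stop",m[0],frame(*m),np.linalg.norm(m[1]-m[0]),np.linalg.norm(m[2]-m[0]))
for p in((41,233),(706,181)):print("knob",onz("top",T(p),28))
print("pot",onz("top",(525,223),72),"vase base",onz("top",(118,243),22))
print(ctrl.calibration("wrist"))
from scipy.spatial.transform import Rotation as R
print(R.from_rotvec(ctrl.read_state()["eef_rot"]).as_matrix())
E
```

```text
[[688.624242133006, 28.7729967385981], [608.8564021066577, -21.1410136599081], [532.5059069931239, 100.007192180979], [606.9524568240124, 151.31651433499758]]
[[689.1880543991598, 30.30986628894], [614.549159383387, -19.730099034655524], [534.4214614001136, 104.13859750728905], [612.1412126902376, 153.84199045735193]]
[np.float64(33.48447506405438), np.float64(27.56166527466752), np.float64(32.2237698566837), np.float64(28.32958433883431)]
mould [609.2  64.7] 0.587867607768634 0.5623470132705776 147.26572656411744 94.09737900989207
mould [612.6  67.1] 0.5576630976282864 0.5741760139643345 145.58984002628637 89.86079667331134
mould [610.9  65.9] 0.5728517829840918 0.5683495177715053 146.4110856735378 91.9677077688445
[[701.2812105138574, 233.46475846470182], [737.7385046044734, -19.80731751602111], [594.4500078860841, 219.26778606951027]]
[[703.2413273233909, 235.70294140783034], [744.5631167104195, -17.41314113702672], [599.9504533026194, 221.05582945943962]]
[np.float64(21.991864651584876), np.float64(15.887073903365376), np.float64(17.87464531759025)]
stop [701.3 233.5] (np.float64(0.14296316636527967), np.float64(0.13211751685570847)) 255.8825487679743 107.77040354423006
stop [703.2 235.7] (np.float64(0.16182478872860126), np.float64(0.14086532434253418)) 256.46684292711376 104.32421839823955
stop [702.3 234.6] (np.float64(0.15240473296374943), np.float64(0.1364203514787903)) 256.1633038325115 106.04629684330878
knob [647.8 297.5]
knob [ 669.8 -115.1]
pot [ 584.4 -481. ] vase base [565.6 503.3]
{'intrinsics': array([[336.5,   0. , 319. ],
       [  0. , 336.5, 237.1],
       [  0. ,   0. ,   1. ]]), 'T_tool_cam': array([[   0. ,   -1. ,   -0.3,   73.7],
       [   1. ,    0. ,   -0. ,    1.1],
       [   0. ,   -0.3,    1. , -146.1],
       [   0. ,    0. ,    0. ,    1. ]])}
[[ 0.9  0.4 -0. ]
 [ 0.4 -0.9  0. ]
 [-0.  -0.  -1. ]]
```

```bash
cat >> h.py <<'E'
from scipy.spatial.transform import Rotation as R
O=np.array([702.,234.5]);TH=.148
def plan(xs,ys,z,extra=0.,O=O,TH=TH):
    "tool-frame dp (m), spin (deg) to bring TCP to stop-frame xs,ys, height z, tool x heading TH+extra"
    s=ctrl.read_state();M=R.from_rotvec(s["eef_rot"]).as_matrix()
    c,n=np.cos(TH),np.sin(TH);w=O+np.array([[c,-n],[n,c]])@[xs,ys]
    dp=M.T@(np.r_[w,z]-s["position"])/1000
    h=np.arctan2(M[1,0],M[0,0])
    d=np.array([[c,n],[-n,c]])@(s["position"][:2]-O)
    print("stopframe now",d.round(1),"z",s["position"][2].round(1),"F",s["contact_force"].round(1),"t",s["t"],"dp",dp.round(4),"spin",np.degrees(h-TH-extra).round(2), "world",w.round(0))
E
python3 -m crank '[{"dp":[0.05,-0.05,0],"spin":0},{"dp":[0.1,-0.1,0],"spin":0},{"dp":[0.14,-0.145,0],"spin":0},{"dp":[0.18,-0.19,0],"spin":0},{"dp":[0.22,-0.23,0],"spin":3},{"dp":[0.26,-0.27,0],"spin":6},{"dp":[0.30,-0.31,0],"spin":9},{"dp":[0.34,-0.35,0],"spin":12},{"dp":[0.38,-0.39,0],"spin":12.5},{"dp":[0.41,-0.425,0],"spin":12.5}]' 0.8
python3 -c "
from h import *
plan(-215,-154,60)"
```

```text
t: 1.35
position: [463.9, -61.2, 238.6]
eef_rot: [-3.133, -0.234, -0.0]
contact_force: [1.0, -0.9, 0.5]
grip_width: 0.801
finger_force: 0.0
stopframe now [-279.1 -257.3] z 238.6 F [ 1.  -0.9  0.5] t 1.35 dp [ 0.0642 -0.1032  0.1787] spin 0.05 world [512.  50.]
```

```bash

python3 -m crank '[{"dp":[0.02,-0.03,0.03],"spin":0},{"dp":[0.04,-0.06,0.06],"spin":0},{"dp":[0.06,-0.09,0.09],"spin":0},{"dp":[0.064,-0.103,0.12],"spin":0},{"dp":[0.064,-0.103,0.15],"spin":0},{"dp":[0.064,-0.103,0.18],"spin":0},{"dp":[0.064,-0.103,0.2],"spin":0},{"dp":[0.064,-0.103,0.215],"spin":0},{"dp":[0.064,-0.103,0.226],"spin":0},{"dp":[0.064,-0.103,0.228],"spin":0}]'
python3 - <<'E'
from h import *
plan(-110,-154,10)
import cv2
cv2.imwrite("pics/t1.png",cv2.resize(ctrl.grab_frame("top")[140:290,190:390],None,fx=4,fy=4,interpolation=cv2.INTER_CUBIC))
E
```

```text
t: 2.6
position: [511.3, 47.8, 10.3]
eef_rot: [3.133, 0.232, -0.001]
contact_force: [-0.2, 1.3, 0.4]
grip_width: 0.799
finger_force: 0.0
stopframe now [-216.2 -156.5] z 10.3 F [-0.2  1.3  0.4] t 2.6 dp [ 0.1062 -0.0026  0.0002] spin -0.02 world [616.  66.]
```

View pics/t1.png

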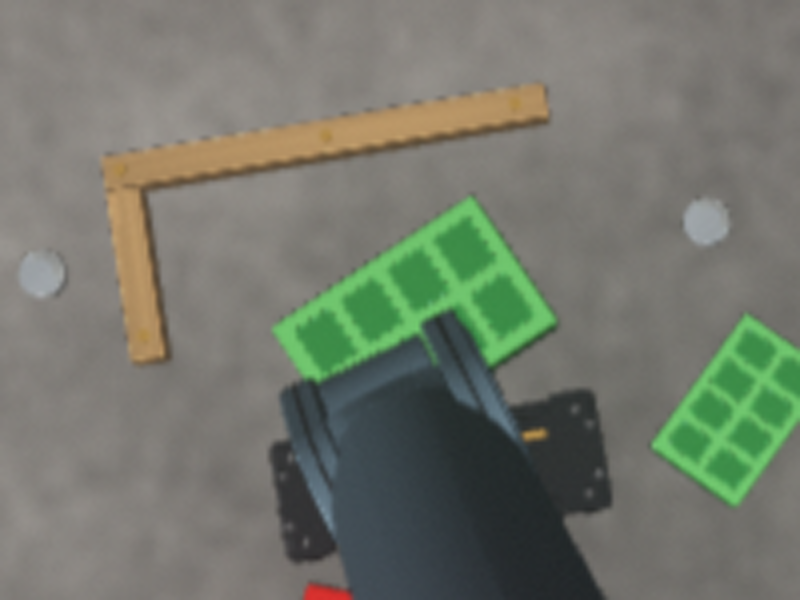

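```bash

python3 -m crank '[{"dp":[0.008,0,0],"spin":0},{"dp":[0.016,0,0],"spin":0},{"dp":[0.024,0,0],"spin":0},{"dp":[0.032,0,0],"spin":0},{"dp":[0.04,0,0],"spin":0},{"dp":[0.048,0,0],"spin":0},{"dp":[0.056,0,0],"spin":0},{"dp":[0.064,0,0],"spin":0},{"dp":[0.072,0,0],"spin":0},{"dp":[0.08,0,0],"spin":0}]'
python3 - <<'E'
from h import *
plan(-105,-154,10)
import cv2
cv2.imwrite("pics/t2.png",cv2.resize(ctrl.grab_frame("scene")[200:350,230:480],None,fx=3.2,fy=3.2,interpolation=cv2.INTER_CUBIC))
E
```

```text
t: 3.9
position: [591.1, 59.8, 10.7]
eef_rot: [-3.133, -0.232, 0.0]
contact_force: [-1.3, 0.0, -0.4]
grip_width: 0.8
finger_force: 0.5
stopframe now [-135.5 -156.5] z 10.7 F [-1.3  0.  -0.4] t 3.9 dp [ 0.0304 -0.0025  0.0007] spin -0.02 world [621.  67.]
```

View pics/t2.png

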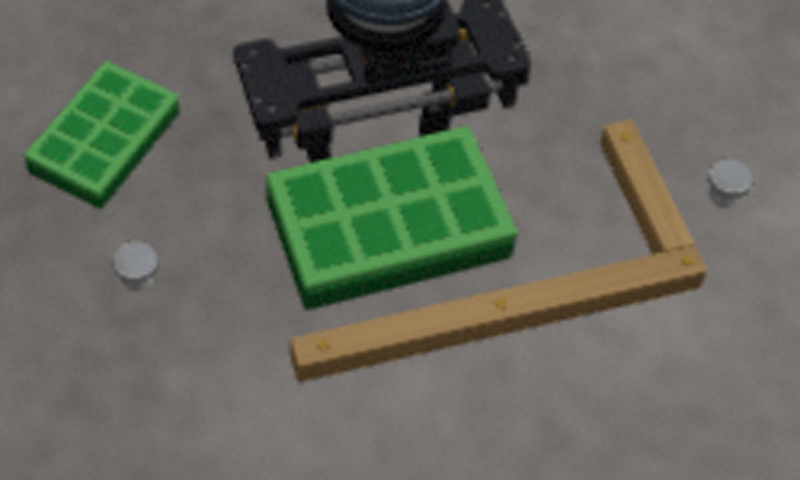

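The mould now lies square to the fingers with a small gap left to the rail. It spans about x = 268–515 in the crop. I'll keep going and creep for the last bit.

```bash

python3 -m crank '[{"dp":[0.005,0,0],"spin":0},{"dp":[0.01,0,0],"spin":0},{"dp":[0.014,0,0],"spin":0},{"dp":[0.018,0,0],"spin":0},{"dp":[0.021,0,0],"spin":0},{"dp":[0.023,0,0],"spin":0},{"dp":[0.025,0,0],"spin":0},{"dp":[0.026,0,0],"spin":0},{"dp":[0.027,0,0],"spin":0},{"dp":[0.028,0,0],"spin":0}]'
python3 -c "
from h import *
plan(-105,-154,10)"
```

```text
t: 5.2
position: [618.3, 63.8, 10.7]
eef_rot: [-3.133, -0.232, 0.0]
contact_force: [-2.7, 1.1, 0.1]
grip_width: 0.797
finger_force: 0.7
stopframe now [-107.9 -156.5] z 10.7 F [-2.7  1.1  0.1] t 5.2 dp [ 0.0029 -0.0025  0.0007] spin -0.02 world [621.  67.]
```

```bash

python3 -m crank '[{"dp":[0.001,0,0],"spin":0},{"dp":[0.002,0,0],"spin":0},{"dp":[0.003,0,0],"spin":0},{"dp":[0.003,0,0],"spin":0},{"dp":[0.004,0,0],"spin":0},{"dp":[0.004,0,0],"spin":0},{"dp":[0.005,0,0],"spin":0},{"dp":[0.005,0,0],"spin":0},{"dp":[0.005,0,0],"spin":0},{"dp":[0.005,0,0],"spin":0}]'
python3 - <<'E'
from h import *
plan(-105,-154,10)
import cv2
cv2.imwrite("pics/t3.png",cv2.resize(ctrl.grab_frame("scene")[200:350,230:480],None,fx=3.2,fy=3.2,interpolation=cv2.INTER_CUBIC))
E
```

```text
t: 6.45
position: [621.2, 64.2, 10.4]
eef_rot: [3.132, 0.231, -0.007]
contact_force: [-7.5, -0.9, 6.0]
grip_width: 0.799
finger_force: 3.9
stopframe now [-105.  -156.5] z 10.4 F [-7.5 -0.9  6. ] t 6.45 dp [ 0.     -0.0025  0.0004] spin -0.04 world [621.  67.]
```

View pics/t3.png

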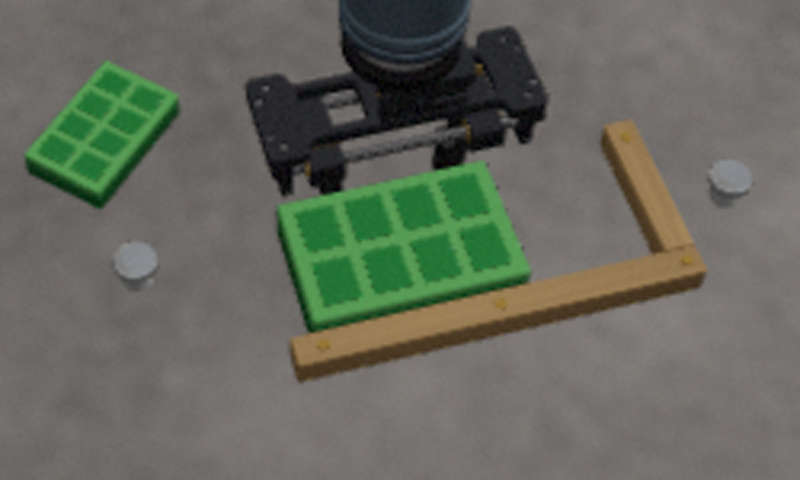

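The mould is flush on the rail (force 7.5 N). Its right-end corners are at (278,205) and (312,320) in this crop, and its left end is still well short of the stop. Next I back off and move to its right end.

```bash

python3 -m crank '[{"dp":[0.0,0,0],"spin":0},{"dp":[-0.01,0,0],"spin":0},{"dp":[-0.03,0,0],"spin":0},{"dp":[-0.05,0,0],"spin":0},{"dp":[-0.05,0,-0.03],"spin":0},{"dp":[-0.05,0,-0.06],"spin":0},{"dp":[-0.05,0,-0.08],"spin":0},{"dp":[-0.05,0.04,-0.08],"spin":0},{"dp":[-0.05,0.08,-0.08],"spin":0},{"dp":[-0.05,0.12,-0.08],"spin":0}]' 0.5
python3 - <<'E'
from h import *
c,n=np.cos(TH),np.sin(TH);W=np.array([[c,n],[-n,c]])
for p in((278,205),(312,320),(528,270),(487,165)):print(W@(onz("scene",T(p,230,200,3.2),34)-O))
print(ctrl.read_state()["q"].round(2))
plan(-50,-265,60,np.pi/2);plan(-50,-265,60,-np.pi/2)
E
```

```text
t: 7.75
position: [591.8, -62.6, 90.9]
eef_rot: [-3.133, -0.233, -0.001]
contact_force: [1.0, -0.8, -0.1]
grip_width: 0.501
finger_force: 0.0
[ -93.97137051 -239.31855811]
[  -1.92249559 -240.94584858]
[ -1.36336363 -93.8869467 ]
[-88.76375976 -91.42684419]
[ 0.22  0.65 -0.26  1.78  0.23  0.74 -1.58]
stopframe now [-152.8 -277.6] z 90.9 F [ 1.  -0.8 -0.1] t 7.75 dp [ 0.1028 -0.0125  0.031 ] spin -89.99 world [692. -35.]
stopframe now [-152.8 -277.6] z 90.9 F [ 1.  -0.8 -0.1] t 7.75 dp [ 0.1028 -0.0125  0.031 ] spin 90.01 world [692. -35.]
```

```bash

python3 -m crank '[{"dp":[0.01,0,0],"spin":-10},{"dp":[0.03,-0.003,0],"spin":-20},{"dp":[0.05,-0.005,0],"spin":-30},{"dp":[0.07,-0.008,0],"spin":-40},{"dp":[0.09,-0.01,0],"spin":-50},{"dp":[0.103,-0.012,0],"spin":-60},{"dp":[0.103,-0.012,0],"spin":-70},{"dp":[0.103,-0.012,0],"spin":-80},{"dp":[0.103,-0.012,0.01],"spin":-90},{"dp":[0.103,-0.012,0.03],"spin":-90}]'
python3 -c "
from h import *
plan(-50,-265,10,np.pi/2)"
```

```text
t: 9.0
position: [692.2, -34.6, 60.6]
eef_rot: [2.053, 2.377, 0.003]
contact_force: [-0.9, -0.5, 0.2]
grip_width: 0.502
finger_force: 0.0
stopframe now [ -49.3 -264.7] z 60.6 F [-0.9 -0.5  0.2] t 9.0 dp [-0.0003 -0.0008  0.0506] spin -0.13 world [692. -35.]
```

```bash

python3 -m crank '[{"dp":[0,0,0.02],"spin":0},{"dp":[0,0,0.035],"spin":0},{"dp":[0,0,0.046],"spin":0},{"dp":[0,0,0.05],"spin":0},{"dp":[0,0,0.05],"spin":0},{"dp":[0.008,0,0.05],"spin":0},{"dp":[0.014,0,0.05],"spin":0},{"dp":[0.02,0,0.05],"spin":0},{"dp":[0.026,0,0.05],"spin":0},{"dp":[0.032,0,0.05],"spin":0}]'
python3 -m crank '[{"dp":[0.006,0,0],"spin":0},{"dp":[0.012,0,0],"spin":0},{"dp":[0.018,0,0],"spin":0},{"dp":[0.024,0,0],"spin":0},{"dp":[0.030,0,0],"spin":0},{"dp":[0.036,0,0],"spin":0},{"dp":[0.042,0,0],"spin":0},{"dp":[0.048,0,0],"spin":0},{"dp":[0.054,0,0],"spin":0},{"dp":[0.06,0,0],"spin":0}]'
python3 - <<'E'
from h import *
plan(-50,-159,10,np.pi/2)
import cv2
cv2.imwrite("pics/t4.png",cv2.resize(ctrl.grab_frame("scene")[200:350,230:480],None,fx=3.2,fy=3.2,interpolation=cv2.INTER_CUBIC))
E
```

```text
t: 10.25
position: [687.0, -2.8, 10.9]
eef_rot: [2.051, 2.379, -0.0]
contact_force: [0.4, -2.4, 1.5]
grip_width: 0.503
finger_force: 1.1
t: 11.5
position: [677.9, 56.9, 10.6]
eef_rot: [-2.051, -2.379, 0.0]
contact_force: [0.4, -1.8, 1.4]
grip_width: 0.499
finger_force: 1.0
stopframe now [ -50.  -172.1] z 10.6 F [ 0.4 -1.8  1.4] t 11.5 dp [0.0131 0.     0.0006] spin -0.02 world [676.  70.]
```

View pics/t4.png

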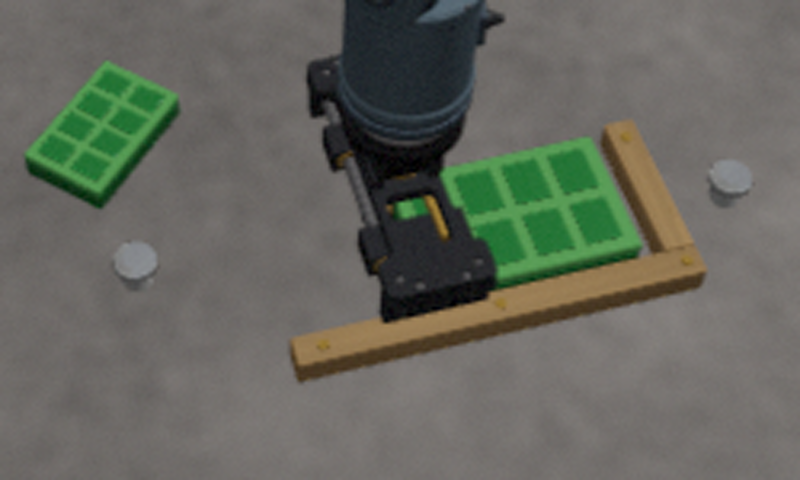

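The mould slid along the rail, and about 10 mm is left between its end (638,245) and the stop (655,250). I'll creep the rest.

```bash

python3 -m crank '[{"dp":[0.003,0,0],"spin":0},{"dp":[0.006,0,0],"spin":0},{"dp":[0.008,0,0],"spin":0},{"dp":[0.009,0,0],"spin":0},{"dp":[0.010,0,0],"spin":0},{"dp":[0.011,0,0],"spin":0},{"dp":[0.012,0,0],"spin":0},{"dp":[0.012,0,0],"spin":0},{"dp":[0.012,0,0],"spin":0},{"dp":[0.012,0,0],"spin":0}]'
python3 -c "
from h import *
plan(-50,-159,10,np.pi/2)"
```

```text
t: 12.8
position: [676.2, 68.6, 10.7]
eef_rot: [-2.051, -2.379, -0.0]
contact_force: [0.0, -0.7, 0.5]
grip_width: 0.497
finger_force: 0.1
stopframe now [ -50.  -160.2] z 10.7 F [ 0.  -0.7  0.5] t 12.8 dp [0.0012 0.     0.0007] spin -0.01 world [676.  70.]
```

```bash

python3 -m crank '[{"dp":[0.001,0,0],"spin":0},{"dp":[0.001,0,0],"spin":0},{"dp":[0.002,0,0],"spin":0},{"dp":[0.002,0,0],"spin":0},{"dp":[0.003,0,0],"spin":0},{"dp":[0.003,0,0],"spin":0},{"dp":[0.003,0,0],"spin":0},{"dp":[0.004,0,0],"spin":0},{"dp":[0.004,0,0],"spin":0},{"dp":[0.004,0,0],"spin":0}]'
python3 -c "
from h import *
plan(-50,-159,10,np.pi/2)"
```

```text
t: 14.05
position: [675.7, 71.9, 10.7]
eef_rot: [2.052, 2.379, -0.001]
contact_force: [-0.4, -2.4, -0.6]
grip_width: 0.499
finger_force: 1.2
stopframe now [ -50. -157.] z 10.7 F [-0.4 -2.4 -0.6] t 14.05 dp [-0.002   0.      0.0007] spin -0.03 world [676.  70.]
```

```bash

python3 -m crank '[{"dp":[0.001,0,0],"spin":0},{"dp":[0.001,0,0],"spin":0},{"dp":[0.001,0,0],"spin":0},{"dp":[0.002,0,0],"spin":0},{"dp":[0.002,0,0],"spin":0},{"dp":[0.002,0,0],"spin":0},{"dp":[0.003,0,0],"spin":0},{"dp":[0.003,0,0],"spin":0},{"dp":[0.003,0,0],"spin":0},{"dp":[0.003,0,0],"spin":0}]'
python3 -c "
from h import *
plan(-50,-159,10,np.pi/2)"
```

```text
t: 15.3
position: [675.6, 72.0, 10.7]
eef_rot: [2.052, 2.376, -0.005]
contact_force: [-0.9, -8.1, 3.3]
grip_width: 0.502
finger_force: 4.2
stopframe now [ -50.1 -156.9] z 10.7 F [-0.9 -8.1  3.3] t 15.3 dp [-0.0021  0.0001  0.0007] spin -0.11 world [676.  70.]
```

The mould is against the stop (the tool stopped moving and the force rose to 8 N). Retreat and look.

```bash

python3 -m crank '[{"dp":[0,0,0],"spin":0},{"dp":[-0.01,0,0],"spin":0},{"dp":[-0.03,0,0],"spin":0},{"dp":[-0.05,0,0],"spin":0},{"dp":[-0.06,0,-0.03],"spin":0},{"dp":[-0.06,0,-0.07],"spin":0},{"dp":[-0.06,0,-0.11],"spin":0},{"dp":[-0.10,0,-0.15],"spin":0},{"dp":[-0.15,0.03,-0.19],"spin":0},{"dp":[-0.20,0.06,-0.2],"spin":0}]'
python3 - <<'E'
from h import *
plan(-50,-159,10,np.pi/2)
import cv2
cv2.imwrite("pics/t5.png",cv2.resize(ctrl.grab_frame("scene")[200:350,230:480],None,fx=3.2,fy=3.2,interpolation=cv2.INTER_CUBIC))
E
```

```text
t: 16.55
position: [763.0, -112.8, 213.5]
eef_rot: [2.05, 2.377, 0.005]
contact_force: [0.7, 0.3, -0.2]
grip_width: 0.501
finger_force: 0.0
stopframe now [   9.2 -352.5] z 213.5 F [ 0.7  0.3 -0.2] t 16.55 dp [ 0.1935 -0.0601  0.2032] spin -0.02 world [676.  70.]
```

View pics/t5.png

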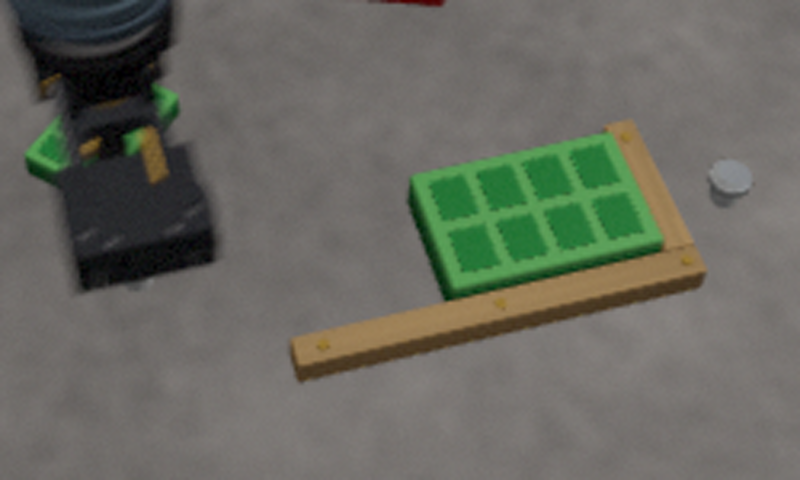

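```bash

python3 - <<'E'
from h import *
import cv2
f=ctrl.grab_frame("top")
hsv=cv2.cvtColor(f,cv2.COLOR_BGR2HSV)
m=((hsv[...,0]>45)&(hsv[...,0]<75)&(hsv[...,1]>100)).astype(np.uint8)
m[:,335:]=0
c=max(cv2.findContours(m,0,1)[0],key=cv2.contourArea)
b=cv2.boxPoints(cv2.minAreaRect(c));c_,n=np.cos(TH),np.sin(TH);W=np.array([[c_,n],[-n,c_]])
for p in b:print(p,(W@(onz("top",p,34)-O)).round(1))
cv2.imwrite("pics/t6.png",cv2.resize(f[140:290,190:390],None,fx=4,fy=4,interpolation=cv2.INTER_CUBIC))
E
```

```text
[223.50345 186.12009] [-1.7  3.1]
[283.11084 175.84296] [  -1.9 -146.9]
[289.6755 213.918 ] [ -98.8 -147.5]
[230.06812 224.19513] [-98.7   1.2]
```

View pics/t6.png

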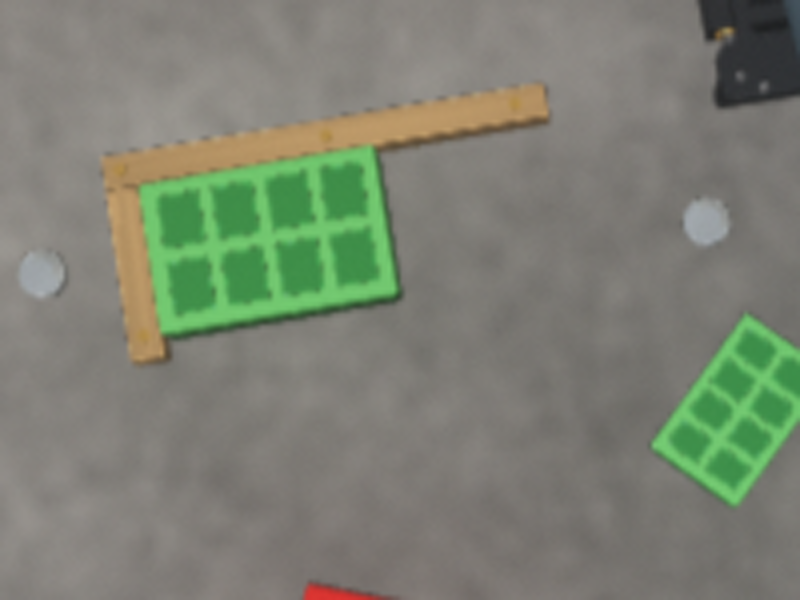

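The mould sits flush and parallel in the corner, spanning (140,185) to (400,297) in the crop. Both knobs, at (41,273) and (706,221), are where they started, and the hand is clear.

```bash
python3 -c "
from station import ctrl
print(ctrl.job_done())"
```

```text
the job is handed in; nothing more can be done
None
```

I pushed the green ice mould into the corner stop and handed the job in: in the final top view it is flush against both rails and parallel, both knobs are unmoved and the hand is clear (no verdict was returned).

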